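# Push the earbud case through the sprung flap onto the charging plate

## Task

Put the black earbud case that sits on the runway of the cat-proof charging dock on to charge: push the orange self-closing flap open with one finger and, while that finger keeps it open, push the case through the doorway with the other finger until it lies wholly on the glass plate and clear of the flap, so that the flap shuts behind it. Slide the case only: never lift or tip it, and do not use the case itself to shove the flap open. Leave the spare earbud case, the lip balm tin and the key dish where they are.

Things in the scene. Friction and masses are not known exactly. Their poses are not given: they have to be found in the camera images.
- dock: Charging dock fixed on the console, open on top. Origin: console level, below the middle of the doorway; z up; +y is the way in (runway, doorway, glass plate), +x is towards the flap's hinge side. All mm below are in this frame. Plywood base: 8 thick, x -50 to +50, y -122 to +184
- runway (a point): on top of the base (z 8) at x -18, y -60: middle of the case's lane, which runs from x -43 to +7, y -120 to 0, between two dark rails that rise 8 above the base (5 thick, outside those x). Beside it, from x +12 to +43, is an empty lane for the finger that opens the flap
- doorway (a point): on top of the base (z 8) at x 0, y 0: middle of the doorway, from x -43 to +43, with no lintel; the flap closes it. A bay lies behind, y 0 to 184: clear side walls with inner faces at x -43 and +43, 6 thick, tops at z 42; a clear end stop with its face at y 178 spans only x -49 to +7, so the lane x +7 to +43 is open at its end. The bay is empty
- glass_center (a point): middle of the blue-green glass charging plate, flush with the top of the base (z 8), at x 0, y 132; the plate covers x -42 to +42, y 87 to 177
- flap (a joint): opening angle of the flap, rad: 0 shut, 1.5 fully open. Upright hinge at dock x +43, y 0 mm; it opens inwards only: the free edge swings from x -41 towards +y, then round towards the +x wall. Let go, a spring shuts it within about half a second: 0.03 N m shut, 0.07 N m fully open (a finger 20 mm from the hinge feels 2 to 4 N)
- flap_middle (a point): middle of the orange plastic flap panel, 25 mm above the console; the panel is 81 mm wide, 4 mm thick and reaches from 10 to 40 mm above the console; the x axis runs along the panel towards the hinge. Its free edge sweeps a radius of 84 mm about the hinge
- earbud_case_center (a point): centre (half-way up) of the black earbud case on the runway: a rounded block 44 mm wide (dock x) by 48 mm long (dock y) by 24 mm high, about 55 g; it stands on the dock's base, so this point is 20 mm above the console. Its axes start about parallel to the dock's
- earbud_case: the same case; origin at the centre of its underside
- spare_case_center (a point): bystander: centre of an identical black earbud case that stands on the console beside the dock
- balm_tin: bystander: round pink lip balm tin on the console, 42 mm across, 19 mm high; origin at the centre of its underside
- key_dish: bystander: round stainless key dish on the console, 92 mm across the rim, 20 mm high; origin at the centre of its underside
Mind the look-alikes: they are no part of the job. Leave any blue look-alike of the earbud_case alone.

How it is judged:
By the outcome, as a careful person would: the job done as asked, in the order asked, and still so for the second after the job is handed in, with the robot touching nothing.
It also fails if it takes over 37 s, if anything falls off the work surface, if the arm or the gripper's body presses on something with over 40 N, if the wrist force passes 120 N, or if a joint passes its speed limit or range.

## Robot

A 6-joint arm with a two-finger parallel gripper is mounted at the origin on the work surface. World frame = base frame: x ahead of the robot, y to its left, z up, the work surface at z = 0. Lengths are in mm, angles in rad, forces in N, time in s.
With the tool pointing down it reaches from about 300 to 950 mm from the base axis. Payload 3.1 kg.
Tool frame: the origin (TCP) lies between the finger pads; the fingertips stand 8 mm ahead of it and the grasp point (between the pads) lies 11 mm behind it (robot.tip_extent is the distance from the TCP to the fingertips, in mm); z points along the fingers, y is the line along which they close (so a half turn about z gives the same grasp; the last joint's range is limited). The gripper opens to 85 mm and grips with 20 to 120 N. Pads are 22 mm wide; open, the fingers measure 114 mm over their backs; the gripper's body (76 mm by 85 mm) begins 54 mm behind the grasp point. The pads swing forward as they close: fully open they stand 13 mm farther back than shut.
Start: joints at [1.069, 0.308, 1.634, -0, 1.2, -0.07], TCP at [261.592, 567.628, 239.272] pointing down, gripper open.
Joint ranges: [-3.06, 3.06], [-0.79, 1.96], [0.05, 2.63], [-1.19, 4.34], [0.05, 2.64], [-2.94, 2.94]. Speed limits (rad/s): [2.79, 2.79, 3.14, 3.14, 3.14, 3.14].

## Interface

Orientations are given as a unit quaternion [w, x, y, z].
In Python, from rig import robot gives the robot as it stands.
- The arm moves only by the tool send_rows, never from a script. Its argument "increments" is a list of rows, each a list of 3 entries, a list of its own where there are three numbers: the opening, from 0 (shut) to 1 (fully open), then the shift along the tool's x, y, z in cm, then the turn, a rotation vector about the tool's x, y, z in degrees. In form: [[hand, [dx, dy, dz], [wx, wy, wz]], ...]. A call has 1 to 12 rows; each row shifts and turns the commanded pose from where the row before left it, along the tool's axes as they then stand; what a row does not reach is not made up. A row lasts 1/12 s, in which the tool goes at most 41.7 mm and 7.16 degrees, less where a joint would pass 70% of its speed; a pose out of reach is approached as far as the arm can. A call is refused whole if a number of a shift passes 4.17 or a number of a turn 7.16, either way. A call with a gripper value outside its range is refused whole. The fingers move at their own pace and stop on an object; "squeeze" is the grip in N (left out, the last holds). Time passes only in rows, so rows that do not move let the fingers close. It gives the time, the measured TCP pose, the force, the opening and the grip force at its end, in the units of the state.
- robot.state(): the state, without advancing time (a new reading comes with each control period).
- robot.grab_frame(name): name is "scene" or "top" or "wrist"; returns the picture (420x560x3 uint8, red, green, blue); there is no depth.
- robot.camera_model(name): a dict with "fx", "fy", "cx", "cy" (pixels), "extrinsics" (4x4, takes a point from world to camera coordinates). Camera axes: x right, y up, looking along -z (the intrinsics and any distortion apply to the point x, -y, -z); pixel columns grow to the right and rows downward; lengths in mm; the calibration is good to about 2 mm. A picture is of the moment at which its call begins: read the wrist's pose just before it. camera_model takes no time and is no camera call; for the wrist camera it gives the pose at the moment of the call.
- robot.finish_job(): hands the job in; it is judged then, once.
Trained networks look in the newest picture that a camera, given by its name, has taken for a name from the list of things; names that differ only in an ending like _2 or _b are one class to them, and where a whole thing is asked for, a point or a joint stands for the part that bears it (a point fixed in the world has none). Each returns a list of dicts, best first, with "score" (0 to 1); they miss things now and then, are a little off and sometimes report something else, mostly with a low value. They report only what shows in the picture. A call takes as long as a camera call. They do not tell look-alikes from the thing itself.
- robot.trace(camera, name): "mask" (420x560 bool, what is visible of it) and "centre" ([row, column] in pixels, amid what is visible of it).
- robot.tip_of(camera, name): "centre" ([row, column] in pixels: a listed point, or the origin of a listed thing).
The state is a dict: "time": time; "q": joint angles; "joint_vel": joint speeds; "joint_efforts": joint torques, N m; "tcp_pos": TCP position; "tool_rot": TCP orientation; "ft_force": force on the tool from outside, world axes, zero at the start; "moment": the same for the moment, N m; "width": opening from 0.0 (shut) to 1.0 (fully open); "grip_force": force on a finger pad.
Only numpy, scipy, OpenCV 4.12 (cv2) and the standard library are available. Lean on these libraries where they do the work, as an engineer would, in place of code of your own. Each camera call takes 0.05 s, during which the arm holds its last target. There are 200 camera calls.

## Working session

There is one attempt and no reset: what is moved stays moved. The work goes in short steps, Python scripts to look and compute and a tool call to move; the robot and the scene stay as the last step left them, time stands still between calls to the robot, and variables do not carry over. Pictures are saved under pics/ and viewed, at most 11 in all, crops included, and the job is handed in when it is done.

Besides the shell and the picture viewer there is one more tool, called after "Request:" as a command line: name --argument value ..., lists and objects as JSON in quotes. send_rows: Moves the arm, as the interface text tells. Its arguments: {"type":"object","properties":{"increments":{"type":"array","items":{"type":"array"}},"squeeze":{"type":"number"}},"required":["increments"]}

```bash
mkdir -p pics; ls; cat > h.py <<'E'
import numpy as np, cv2
from rig import robot
def pose():
    s=robot.state(); return s
def ray(cam,rc,z):
    m=robot.camera_model(cam); E=np.array(m["extrinsics"]); R,t=E[:3,:3],E[:3,3]
    d=np.array([(rc[1]-m["cx"])/m["fx"],-(rc[0]-m["cy"])/m["fy"],-1.])
    o=-R.T@t; w=R.T@d
    return o+w*(z-o[2])/w[2]
def proj(cam,P):
    m=robot.camera_model(cam); E=np.array(m["extrinsics"]); c=E[:3,:3]@np.array(P)+E[:3,3]
    return [m["cy"]-m["fy"]*c[1]/-c[2], m["cx"]+m["fx"]*c[0]/-c[2]]
def save(cam,name):
    cv2.imwrite(f"pics/{name}.png",robot.grab_frame(cam)[:,:,::-1])
E
python3 - <<'E'
from h import *
print(robot.state())
for cam in ["top","scene"]:
    save(cam,cam+"1")
    m=robot.camera_model(cam); print({k:v for k,v in m.items()})
    for n,z in [("runway",8),("doorway",8),("glass_center",8),("flap_middle",25),("earbud_case_center",20),("spare_case_center",12),("balm_tin",0),("key_dish",0)]:
        for r in robot.tip_of(cam,n)[:3]: print(cam,n,round(r["score"],2),np.round(r["centre"],1),np.round(ray(cam,r["centre"],z),1))
E
```

```text
pics
{'time': 0.0, 'q': array([ 1.06927328e+00,  3.08984288e-01,  1.63519485e+00,  1.67348070e-05,
        1.19972497e+00, -6.97118998e-02]), 'joint_vel': array([ 5.28174169e-04, -1.09817342e-03, -7.45572531e-05, -4.87491593e-04,
       -1.98450085e-04, -7.35674428e-04]), 'joint_efforts': array([-8.12018807e-04, -4.15260959e+01, -2.76657021e+01, -4.67797986e-05,
        1.05240959e-02,  3.93955615e-07]), 'tcp_pos': array([261.20816585, 566.90378464, 238.05602266]), 'tool_rot': array([-3.33104636e-04,  2.14234893e-01,  9.76781488e-01, -1.10670984e-03]), 'ft_force': array([-0.23432347,  0.6077051 ,  0.09949478]), 'moment': array([-0.00594373,  0.00703135,  0.01321444]), 'grip_force': 0.0, 'width': 0.9958405383951895}
{'fx': 463.72691724214906, 'fy': 463.72691724214906, 'cx': 282.2387891455469, 'cy': 200.8373643255459, 'extrinsics': array([[-2.32628726e-02, -9.99703369e-01,  7.21197535e-03,
         9.61504975e+00],
       [ 9.86630288e-01, -2.17935079e-02,  1.61510734e-01,
        -5.67668840e+02],
       [-1.61305651e-01,  1.08727569e-02,  9.86844603e-01,
        -7.20620400e+02],
   
[... 1202 characters left out ...]
 8. ]
scene runway 0.37 [294.3 310.2] [690.9  61.4   8. ]
scene doorway 0.89 [224.2 295.1] [554.1  25.1   8. ]
scene doorway 0.3 [225.3 297.9] [556.   30.4   8. ]
scene glass_center 0.63 [242.3 371.3] [579.2 165.2   8. ]
scene flap_middle 0.74 [216.  298.6] [546.5  30.4  25. ]
scene earbud_case_center 0.95 [167.7 208.8] [ 445.4 -156.5   20. ]
scene earbud_case_center 0.73 [225.9 186.1] [ 584.9 -172.1   20. ]
scene earbud_case_center 0.63 [197.6 266. ] [507.4 -34.5  20. ]
scene spare_case_center 0.82 [189.9 365.8] [464.2 155.7  12. ]
scene balm_tin 0.94 [265.3 241.4] [644.3 -62.9   0. ]
scene balm_tin 0.26 [191.1 358.9] [459.3 144.1   0. ]
scene key_dish 0.57 [290.8 311.1] [680.8  62.8   0. ]
```

View pics/top1.png

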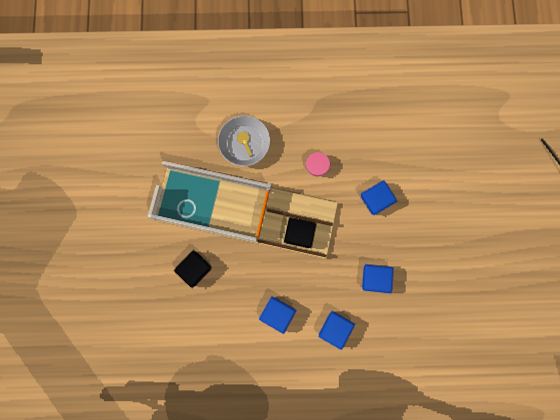

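View pics/scene1.png

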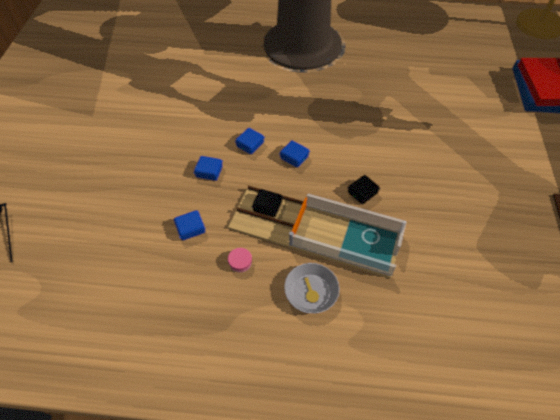

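The top view shows the dock running from the runway (right, case at ~(300,232)) to the teal plate (left, ~(189,198)). The hinge side is the far side (image top), and the spare case is at (193,268). Blue look-alikes stand off the dock. Next I'll localise it by colour.

```bash
python3 - <<'E'
from h import *
print("tip_extent",robot.tip_extent)
for cam in ["top","scene"]:
    im=cv2.imread(f"pics/{cam}1.png"); hsv=cv2.cvtColor(im,cv2.COLOR_BGR2HSV)
    for n,lo,hi,z,minp in [("teal",(80,80,50),(98,255,200),8,50),("orange",(5,200,140),(14,255,255),36,5)]:
        m=cv2.inRange(hsv,lo,hi)
        m=cv2.morphologyEx(m,cv2.MORPH_CLOSE,np.ones((3,3)))
        k,lab,st,ce=cv2.connectedComponentsWithStats(m); i=1+np.argmax(st[1:,4])
        c=max(cv2.findContours((lab==i).astype(np.uint8),cv2.RETR_EXTERNAL,cv2.CHAIN_APPROX_NONE)[0],key=len)[:,0]
        W=np.array([ray(cam,(r,cc),z)[:2] for cc,r in c],np.float32)
        print(cam,n,st[i],cv2.minAreaRect(W))
# wrist
save("wrist","wrist0"); print(np.round(robot.camera_model("wrist")["extrinsics"],3),robot.camera_model("wrist")["fx"])
im=cv2.imread("pics/top1.png")[150:270,140:350]
cv2.imwrite("pics/topcrop.png",cv2.resize(im,None,fx=3.8,fy=3.8,interpolation=cv2.INTER_CUBIC))
E
```

```text
tip_extent 8.0
top teal [ 159  171   60   55 2327] ((582.8106079101562, 158.58203125), (88.37454223632812, 81.11531829833984), 76.0821762084961)
top orange [256 190  13  47  89] ((549.8598022460938, 30.58555793762207), (3.6463794708251953, 79.80848693847656), 76.19380950927734)
scene teal [ 342  221   55   41 1427] ((575.2855224609375, 161.52041625976562), (87.42688751220703, 64.0003662109375), 76.2542495727539)
scene orange [292 198  15  35 138] ((550.3678588867188, 32.82121276855469), (7.800037384033203, 77.59088897705078), 76.39495849609375)
[[ 4.19000e-01  9.08000e-01  1.00000e-03 -6.26582e+02]
 [-8.69000e-01  4.01000e-01 -2.89000e-01  3.71260e+01]
 [-2.63000e-01  1.20000e-01  9.57000e-01 -3.78111e+02]
 [ 0.00000e+00  0.00000e+00  0.00000e+00  1.00000e+00]] 301.98804925766575
```

View pics/topcrop.png

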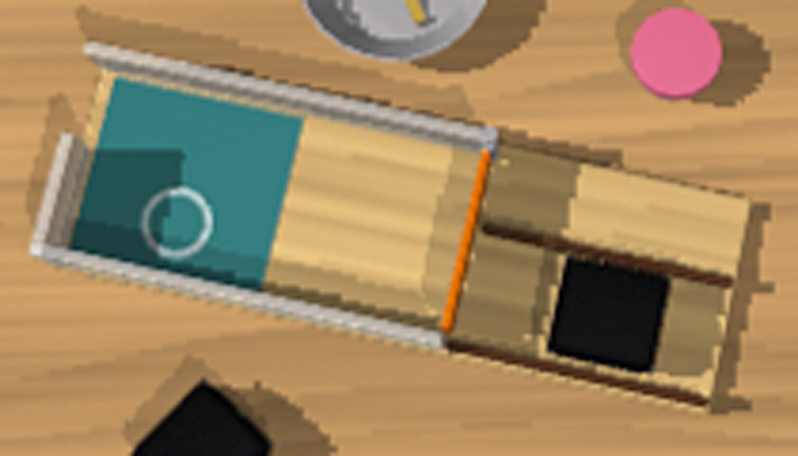

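The crop shows the flap as an orange strip from (490,150) to (447,330). The case is square to the lane at (608,313), and the bay is empty. Next come the path plan and the case fit.

```bash
cat > plan.py <<'E'
from h import *
O=np.array([550.5,31.2]); YAW=np.deg2rad(-13.9)
def Rm(): return np.array([[np.cos(YAW),-np.sin(YAW)],[np.sin(YAW),np.cos(YAW)]])
def d2w(p): return O+Rm()@np.array(p)
def w2d(p): return Rm().T@(np.array(p)[:2]-O)
A,B=11.,7.25; XR=33.
def fingers(phi,Y=None,r=None,cx=-18.,xr=XR,D=None):
    """dock-frame TCP xy, D, for finger line angle phi (rad); opener centre y=Y or pusher front y=r"""
    c,s=np.cos(phi),abs(np.sin(phi))
    xo=xr-B*c-A*s
    if D is None: D=(xo-cx+B*c-A*s)/c
    if Y is None: Y=r+D*np.sin(phi)-B*s-A*c
    else: r=Y-D*np.sin(phi)+B*s+A*c
    o=np.array([xo,Y]); p=o-D*np.array([c,np.sin(phi)])
    u=np.array([c,np.sin(phi)]); n=np.array([-u[1],u[0]])
    th=max(np.arctan2(*(q:=o+i*B*u+j*A*n)[::-1]*[1,1]) if 0 else np.arctan2(q[1],43-q[0]) for i in(-1,1) for j in(-1,1) for q in [o+i*B*u+j*A*n])
    return dict(tcp=(o+p)/2,D=D,hand=(D-2*B)/85,o=o,p=p,r=r,theta=np.degrees(th))
def toolang():
    w,x,y,z=robot.state()["tool_rot"]
    return np.arctan2(1-2*(x*x+z*z),2*(x*y-w*z))   # world angle of tool y
def delta(tcp_d,phi,z=None):
    """increments in tool axes (cm) and wz (deg) from the present pose"""
    s=robot.state(); a=toolang(); d=d2w(tcp_d)-s["tcp_pos"][:2]
    ty=np.array([np.cos(a),np.sin(a)]); tx=np.array([-ty[1],ty[0]])  # z down: x = y x z
    return np.round([d@tx/10,d@ty/10,0 if z is None else (s["tcp_pos"][2]-z)/10],2),round(np.degrees(a-(phi+YAW)),1)
E
python3 - <<'E'
from plan import *
im=cv2.imread("pics/top1.png"); g=im.max(2)
m=(g<40).astype(np.uint8); k,lab,st,ce=cv2.connectedComponentsWithStats(m)
for i in range(1,k):
    if st[i,4]>200 and abs(ce[i][0]-300)<25 and abs(ce[i][1]-232)<25:
        c=cv2.findContours((lab==i).astype(np.uint8),cv2.RETR_EXTERNAL,cv2.CHAIN_APPROX_NONE)[0][0][:,0]
        W=np.array([w2d(ray("top",(r,x),32)) for x,r in c],np.float32); print(st[i],cv2.minAreaRect(W))
a=toolang(); print(np.degrees(a))
for ph,kw in [(70,dict(r=-90)),(70,dict(r=-48)),(70,dict(Y=35)),(60,dict(Y=35)),(45,dict(Y=35)),(30,dict(Y=35,cx=-15)),(15,dict(Y=35,cx=-13)),(0,dict(Y=35,cx=-11)),(0,dict(r=94,cx=-11))]:
    f=fingers(np.deg2rad(ph),**kw); print(ph,{k:np.round(v,2) for k,v in f.items()})
f=fingers(np.deg2rad(70),r=-90); print(d2w(f["tcp"]),delta(f["tcp"],np.deg2rad(70),150))
E
```

```text
Traceback (most recent call last):
  File "plan.py", line 16
    th=max(np.arctan2(*(q:=o+i*B*u+j*A*n)[::-1]*[1,1]) if 0 else np.arctan2(q[1],43-q[0]) for i in(-1,1) for j in(-1,1) for q in [o+i*B*u+j*A*n])
                        ^
SyntaxError: assignment expression cannot rebind comprehension iteration variable 'q'
```

```bash
sed -i 's/th=max(.*$/th=max(np.arctan2(q[1],43-q[0]) for i in(-1,1) for j in(-1,1) for q in [o+i*B*u+j*A*n])/' plan.py
cat > s1.py <<'E'
from plan import *
im=cv2.imread("pics/top1.png"); g=im.max(2)
m=(g<40).astype(np.uint8); k,lab,st,ce=cv2.connectedComponentsWithStats(m)
for i in range(1,k):
    if st[i,4]>200 and abs(ce[i][0]-300)<25 and abs(ce[i][1]-232)<25:
        c=cv2.findContours((lab==i).astype(np.uint8),cv2.RETR_EXTERNAL,cv2.CHAIN_APPROX_NONE)[0][0][:,0]
        W=np.array([w2d(ray("top",(r,x),32)) for x,r in c],np.float32); print(st[i],cv2.minAreaRect(W))
a=toolang(); print(np.degrees(a))
for ph,kw in [(70,dict(r=-90)),(70,dict(r=-48)),(70,dict(Y=35)),(60,dict(Y=35)),(45,dict(Y=35)),(30,dict(Y=35,cx=-15)),(15,dict(Y=35,cx=-13)),(0,dict(Y=35,cx=-11)),(0,dict(r=94,cx=-11))]:
    f=fingers(np.deg2rad(ph),**kw); print(ph,{k:np.round(v,2) for k,v in f.items()})
f=fingers(np.deg2rad(70),r=-90); print(d2w(f["tcp"]),delta(f["tcp"],np.deg2rad(70),150))
E
python3 s1.py
```

```text
[284 218  32  30 709] ((-18.09471321105957, -68.82833862304688), (43.933815002441406, 45.719844818115234), 0.4334338307380676)
65.26010602788351
70 {'tcp': array([  5.02, -58.91]), 'D': np.float64(88.67), 'hand': np.float64(0.87), 'o': array([ 20.18, -17.25]), 'p': array([ -10.14, -100.57]), 'r': np.int64(-90), 'theta': np.float64(-12.28)}
70 {'tcp': array([  5.02, -16.91]), 'D': np.float64(88.67), 'hand': np.float64(0.87), 'o': array([20.18, 24.75]), 'p': array([-10.14, -58.57]), 'r': np.int64(-48), 'theta': np.float64(70.21)}
70 {'tcp': array([ 5.02, -6.66]), 'D': np.float64(88.67), 'hand': np.float64(0.87), 'o': array([20.18, 35.  ]), 'p': array([-10.14, -48.32]), 'r': np.float64(-37.75), 'theta': np.float64(75.28)}
60 {'tcp': array([3.88, 7.33]), 'D': np.float64(63.89), 'hand': np.float64(0.58), 'o': array([19.85, 35.  ]), 'p': array([-12.1 , -20.33]), 'r': np.float64(-8.56), 'theta': np.float64(74.38)}
45 {'tcp': array([ 2.37, 17.28]), 'D': np.float64(50.12), 'hand': np.float64(0.42), 'o': array([20.1, 35. ]), 'p': array([-15.35,  -0.44]), 'r': np.float64(12.46), 'theta': np.flo
[... 154 characters left out ...]
 'r': np.float64(26.79), 'theta': np.float64(71.03)}
15 {'tcp': array([ 3. , 29.6]), 'D': np.float64(41.73), 'hand': np.float64(0.32), 'o': array([23.15, 35.  ]), 'p': array([-17.16,  24.2 ]), 'r': np.float64(36.7), 'theta': np.float64(71.72)}
0 {'tcp': array([ 3.75, 35.  ]), 'D': np.float64(44.0), 'hand': np.float64(0.35), 'o': array([25.75, 35.  ]), 'p': array([-18.25,  35.  ]), 'r': np.float64(46.0), 'theta': np.float64(77.74)}
0 {'tcp': array([ 3.75, 83.  ]), 'D': np.float64(44.0), 'hand': np.float64(0.35), 'o': array([25.75, 83.  ]), 'p': array([-18.25,  83.  ]), 'r': np.int64(94), 'theta': np.float64(83.93)}
[541.22055848 -27.1947679 ] (array([-50.29, -42.32,   8.93]), np.float64(9.2))
```

Request:
send_rows --increments '[[0.87, [-2.4, -1.3, 1.3], [0, 0, 0]], [0.87, [-2.4, -1.3, 1.3], [0, 0, 0]], [0.87, [-2.4, -1.3, 1.3], [0, 0, 0]], [0.87, [-2.4, -1.3, 1.3], [0, 0, 0]], [0.87, [-2.4, -1.3, 1.3], [0, 0, 0]], [0.87, [-2.4, -1.3, 1.3], [0, 0, 0]], [0.87, [-2.4, -1.3, 1.3], [0, 0, 0]], [0.87, [-2.4, -1.3, 1.3], [0, 0, 0]], [0.87, [-2.4, -1.3, 1.3], [0, 0, 0]], [0.87, [-2.4, -1.3, 1.3], [0, 0, 0]], [0.87, [-2.4, -1.3, 1.3], [0, 0, 0]], [0.87, [-2.4, -1.3, 1.3], [0, 0, 0]]]'

```text
time: 1.95
tcp_pos: [458.7, 304.4, 82.9]
tool_rot: [0.0, 0.214, 0.977, 0.0]
ft_force: [0.1, 1.1, -0.1]
width: 0.869
grip_force: 0.0
```

Request:
send_rows --increments '[[0.87, [0, 0, 3.0], [0, 0, 0]], [0.87, [0, 0, 2.6], [0, 0, 0]], [0.87, [0, 0, 1.0], [0, 0, 0]], [0.87, [0, 0, 0.3], [0, 0, 0]], [0.87, [0, 0, 0.2], [0, 0, 0]], [0.87, [0, 0, 0], [0, 0, 0]]]'

```text
time: 2.45
tcp_pos: [458.5, 306.2, 13.0]
tool_rot: [0.001, 0.214, 0.977, 0.001]
ft_force: [0.4, 0.6, -0.2]
width: 0.873
grip_force: 0.0
```

Request:
send_rows --increments '[[0.87, [0, 0, 0.2], [0, 0, 0]], [0.87, [0, 0, 0.2], [0, 0, 0]], [0.87, [0, 0, 0], [0, 0, 0]]]'

```text
time: 2.7
tcp_pos: [458.3, 306.0, 9.1]
tool_rot: [0.001, 0.214, 0.977, 0.001]
ft_force: [-0.0, 0.4, 1.1]
width: 0.867
grip_force: 0.0
```

Request:
send_rows --increments '[[0.87, [0, 0, 0.2], [0, 0, 0]], [0.87, [0, 0, 0], [0, 0, 0]]]'

```text
time: 2.87
tcp_pos: [457.9, 305.5, 6.4]
tool_rot: [0.0, 0.214, 0.977, 0.0]
ft_force: [-1.4, 0.1, 0.1]
width: 0.873
grip_force: 0.0
```

Request:
send_rows --increments '[[0.87, [0, 0, 0.2], [0, 0, 0]], [0.87, [0, 0, 0], [0, 0, 0]]]'

```text
time: 3.03
tcp_pos: [457.7, 305.3, 4.0]
tool_rot: [-0.0, 0.214, 0.977, -0.0]
ft_force: [-0.0, -0.5, 0.1]
width: 0.871
grip_force: 0.0
```

Request:
send_rows --increments '[[0.87, [0, 0, 0.25], [0, 0, 0]], [0.87, [0, 0, 0.25], [0, 0, 0]], [0.87, [0, 0, 0], [0, 0, 0]]]'

```text
time: 3.28
tcp_pos: [458.1, 305.5, -0.9]
tool_rot: [0.0, 0.214, 0.977, 0.0]
ft_force: [0.2, 0.0, 0.0]
width: 0.87
grip_force: 0.0
```

Request:
send_rows --increments '[[0.87, [0, 0, 0.2], [0, 0, 0]], [0.87, [0, 0, 0.2], [0, 0, 0]], [0.87, [0, 0, 0], [0, 0, 0]]]'

```text
time: 3.53
tcp_pos: [458.2, 305.6, -1.1]
tool_rot: [-0.001, 0.214, 0.977, -0.001]
ft_force: [-8.1, -4.7, 26.4]
width: 0.868
grip_force: 13.5
```

Request:
send_rows --increments '[[0.87, [0, 0, -1.4], [0, 0, 0]], [0.35, [0, 0, 0], [0, 0, 0]], [0.35, [0, 0, 0], [0, 0, 0]], [0.35, [0, 0, 0], [0, 0, 0]], [0.35, [0, 0, 0], [0, 0, 0]], [0.35, [0, 0, 0.2], [0, 0, 0]], [0.35, [0, 0, 0], [0, 0, 0]]]'

```text
time: 4.12
tcp_pos: [457.4, 305.2, 7.6]
tool_rot: [-0.001, 0.214, 0.977, -0.001]
ft_force: [-2.8, -1.8, 9.2]
width: 0.346
grip_force: 4.7
```

Request:
send_rows --increments '[[0.35, [0, 0, 0.2], [0, 0, 0]], [0.35, [0, 0, 0], [0, 0, 0]]]'

```text
time: 4.28
tcp_pos: [457.5, 305.2, 7.6]
tool_rot: [-0.001, 0.214, 0.977, -0.001]
ft_force: [-7.0, -3.9, 21.8]
width: 0.35
grip_force: 11.2
```

Request:
send_rows --increments '[[0.87, [0, 0, -4.0], [0, 0, 1.2]], [0.87, [0, 0, -4.0], [0, 0, 2]], [0.87, [0, 0, -4.0], [0, 0, 2]], [0.87, [0, 0, -3.0], [0, 0, 2]], [0.87, [0, 0, 0], [0, 0, 2]], [0.87, [0, 0, 0], [0, 0, 0]]]'

```text
time: 4.78
tcp_pos: [459.5, 306.3, 157.5]
tool_rot: [0.002, 0.292, 0.956, 0.002]
ft_force: [0.6, 0.2, -0.3]
width: 0.87
grip_force: 0.0
```

```bash
python3 - <<'E'
from plan import *
f=fingers(np.deg2rad(70),r=-100); print(np.round(robot.state()["tcp_pos"],1),d2w(f["tcp"]),delta(f["tcp"],np.deg2rad(70),150))
E
```

```text
[459.5 306.3 157.5] [538.81827806 -36.90193271] (array([-25.76, -24.03,   0.75]), np.float64(-0.1))
```

Request:
send_rows --increments '[[0.87, [-2.4, -2.2, 0], [0, 0, 0]], [0.87, [-2.4, -2.2, 0], [0, 0, 0]], [0.87, [-2.4, -2.2, 0], [0, 0, 0]], [0.87, [-2.4, -2.2, 0], [0, 0, 0]], [0.87, [-2.4, -2.2, 0], [0, 0, 0]], [0.87, [-2.4, -2.2, 0], [0, 0, 0]], [0.87, [-2.4, -2.2, 0], [0, 0, 0]], [0.87, [-2.4, -2.2, 0], [0, 0, 0]], [0.87, [-2.4, -2.2, 0], [0, 0, 0]], [0.87, [-2.1, -2.1, 0], [0, 0, 0]], [0.87, [-2.1, -2.1, 0], [0, 0, 0]], [0.87, [0, 0, 0], [0, 0, 0]]]'

```text
time: 5.78
tcp_pos: [537.6, -42.2, 153.2]
tool_rot: [-0.001, 0.293, 0.956, -0.001]
ft_force: [-0.0, 0.3, -0.1]
width: 0.87
grip_force: 0.0
```

```bash
python3 - <<'E'
from plan import *
f=fingers(np.deg2rad(70),r=-100); s=robot.state(); print(np.round(s["tcp_pos"],1),np.round(s["q"],2),delta(f["tcp"],np.deg2rad(70),60))
im=robot.grab_frame("wrist")[:,:,::-1].copy()
cv2.imwrite("pics/w1raw.png",im)
def line(pts,z,col):
    P=[proj("wrist",[*d2w(p),z])[::-1] for p in pts]
    for a,b in zip(P,P[1:]): cv2.line(im,tuple(int(round(v)) for v in a),tuple(int(round(v)) for v in b),col,1)
line([(-50,-122),(50,-122),(50,184),(-50,184),(-50,-122)],8,(255,0,255))
line([(-41,-2),(40,-2)],40,(255,0,0)); line([(7,-120),(7,0)],16,(0,255,0)); line([(-43,-120),(-43,0)],16,(0,255,0))
line([(-40,-93),(4,-93),(4,-45),(-40,-45),(-40,-93)],32,(0,255,255))
cv2.imwrite("pics/w1.png",cv2.resize(im,(784,588)))
E
```

```text
[537.6 -42.2 153.2] [-0.16  0.25  1.9  -0.    0.99 -1.13] (array([0.2 , 0.51, 9.32]), np.float64(-0.2))
```

View pics/w1.png

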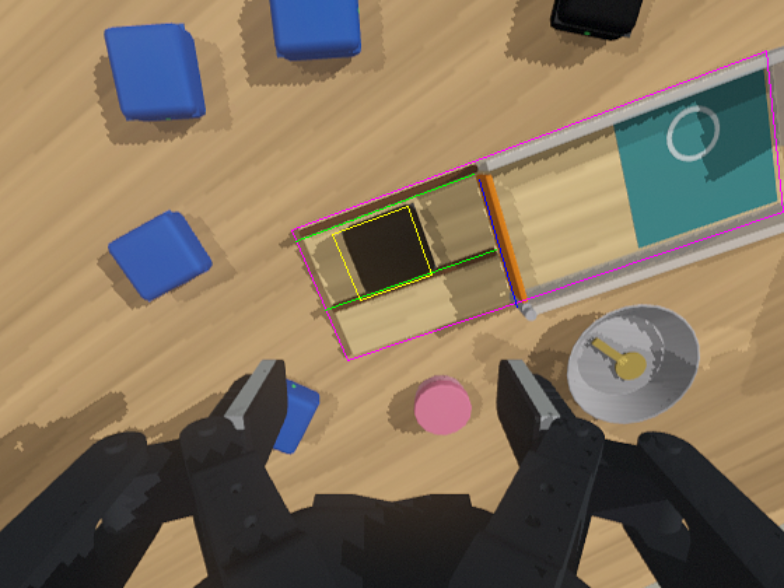

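The overlay matches the dock to within about 2 mm. The case's rear edge (~(345,235)) is a few mm ahead of my yellow guess.

```bash
python3 - <<'E'
from plan import *
im=cv2.imread("pics/w1raw.png"); hsv=cv2.cvtColor(im,cv2.COLOR_BGR2HSV)
def rect(m,z,n):
    m=cv2.morphologyEx(m,cv2.MORPH_CLOSE,np.ones((3,3)))
    k,lab,st,ce=cv2.connectedComponentsWithStats(m); i=1+np.argmax(st[1:,4])
    c=cv2.findContours((lab==i).astype(np.uint8),cv2.RETR_EXTERNAL,cv2.CHAIN_APPROX_NONE)[0][0][:,0]
    W=np.array([w2d(ray("wrist",(r,x),z)) for x,r in c],np.float32); print(n,st[i],cv2.minAreaRect(W),np.percentile(W,[2,98],axis=0).round(1).tolist())
rect(cv2.inRange(hsv,(80,80,50),(98,255,200)),8,"teal")
rect(cv2.inRange(hsv,(5,200,100),(14,255,255)),40,"orange")
m=(im.max(2)<60).astype(np.uint8); m[:140]=0; m[218:]=0; m[:,:225]=0; m[:,315:]=0
rect(m,32,"case")
E
```

```text
teal [ 439   50  116  127 8610] ((0.17033004760742188, 135.982421875), (89.8952865600586, 81.30889129638672), 89.9362564086914) [[-40.4, 91.2], [40.7, 180.8]]
orange [340 125  33  90 537] ((-3.5563507080078125, -0.5142931938171387), (6.273372173309326, 79.78470611572266), 89.09644317626953) [[-42.7, -3.0], [34.2, 2.0]]
case [ 245  146   68   63 2688] ((-19.800762176513672, -63.982215881347656), (43.45726013183594, 47.17583465576172), 0.4325633943080902) [[-41.5, -87.5], [1.8, -41.2]]
```

```bash
sed -i 's/O=np.array(.*); YAW/O=np.array([550.9,32.7]); YAW/' plan.py; python3 - <<'E'
from plan import *
f=fingers(np.deg2rad(70),r=-100); print(delta(f["tcp"],np.deg2rad(70),18.5))
E
```

```text
(array([ 0.07,  0.51, 13.46]), np.float64(-0.2))
```

Request:
send_rows --increments '[[0.87, [0.1, 0.6, 2.5], [0, 0, 0]], [0.87, [0, 0, 3.0], [0, 0, 0]], [0.87, [0, 0, 3.0], [0, 0, 0]], [0.87, [0, 0, 2.5], [0, 0, 0]], [0.87, [0, 0, 1.2], [0, 0, 0]], [0.87, [0, 0, 0.7], [0, 0, 0]], [0.87, [0, 0, 0.3], [0, 0, 0]], [0.87, [0, 0, 0], [0, 0, 0]]]'

```text
time: 6.5
tcp_pos: [540.4, -31.8, 23.1]
tool_rot: [-0.0, 0.292, 0.957, -0.0]
ft_force: [-0.6, -0.9, 1.4]
width: 0.87
grip_force: 0.0
```

```bash
python3 - <<'E'
from plan import *
p=np.deg2rad(70); s=robot.state(); print(s["tcp_pos"].round(1),w2d(s["tcp_pos"]),s["ft_force"].round(1),np.degrees(toolang()-YAW))
for r in [-100,-90,-38]:
    f=fingers(p,r=r); print(r,f["tcp"],delta(f["tcp"],p,18.5))
im=robot.grab_frame("wrist")[60:400,:,::-1]; cv2.imwrite("pics/w2.png",im)
E
```

```text
[540.4 -31.8  23.1] [  5.31402159 -65.13545826] [-0.6 -0.9  1.4] 69.99664886842038
-100 [  5.02035396 -68.91394571] (array([-0.1 , -0.37,  0.46]), np.float64(-0.0))
-90 [  5.02035396 -58.91394571] (array([0.24, 0.57, 0.46]), np.float64(-0.0))
-38 [ 5.02035396 -6.91394571] (array([2.02, 5.46, 0.46]), np.float64(-0.0))
```

View pics/w2.png

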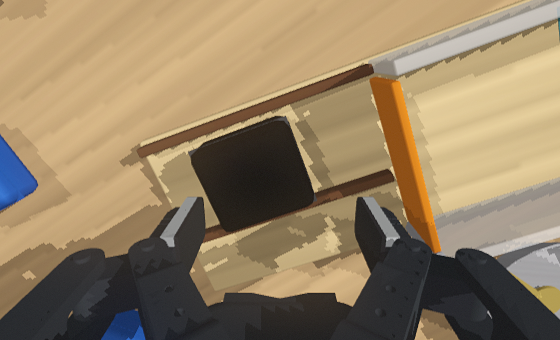

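The opener finger (right) stands in its lane short of the flap, and the pusher is just behind the case. I'll advance with the angle held.

Request:
send_rows --increments '[[0.87, [0.1, 0.27, 0.2], [0, 0, 0]], [0.87, [0.15, 0.4, 0.1], [0, 0, 0]], [0.87, [0.2, 0.54, 0], [0, 0, 0]], [0.87, [0.2, 0.54, 0], [0, 0, 0]], [0.87, [0.2, 0.54, 0], [0, 0, 0]], [0.87, [0.2, 0.54, 0], [0, 0, 0]], [0.87, [0.2, 0.54, 0], [0, 0, 0]], [0.87, [0.2, 0.54, 0], [0, 0, 0]], [0.87, [0.15, 0.4, 0], [0, 0, 0]], [0.87, [0, 0, 0], [0, 0, 0]]]'

```text
time: 7.38
tcp_pos: [550.7, 13.7, 20.0]
tool_rot: [-0.001, 0.292, 0.957, 0.0]
ft_force: [-2.8, -0.5, -0.3]
width: 0.872
grip_force: 0.9
```

```bash
python3 - <<'E'
from plan import *
p=np.deg2rad(70); s=robot.state(); print(s["time"],s["tcp_pos"].round(1),w2d(s["tcp_pos"]),s["ft_force"].round(1),np.degrees(toolang()-YAW))
for r in [-38]:
    f=fingers(p,r=r); print(r,f["tcp"],delta(f["tcp"],p,19))
im=robot.grab_frame("wrist")[60:400,:,::-1]; cv2.imwrite("pics/w3.png",im)
E
```

```text
7.3833 [550.7  13.7  20. ] [  4.38926951 -18.49713065] [-2.8 -0.5 -0.3] 70.00088717000222
-38 [ 5.02035396 -6.91394571] (array([0.34, 1.11, 0.1 ]), np.float64(0.0))
```

View pics/w3.png

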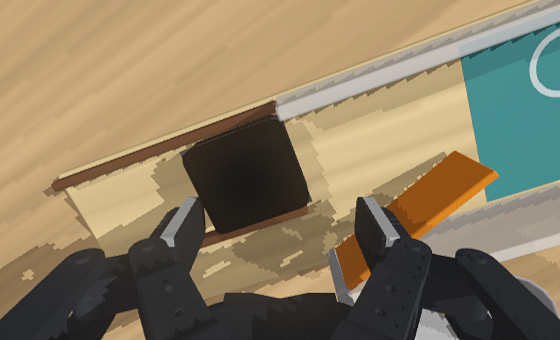

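Flap is about 65° open against the right-hand finger and the case front is just short of the doorway. Next I'll finish phase A and compute the swing rows.

Request:
send_rows --increments '[[0.87, [0.2, 0.54, 0], [0, 0, 0]], [0.87, [0.15, 0.5, 0], [0, 0, 0]], [0.87, [0, 0, 0], [0, 0, 0]]]'

```text
time: 7.68
tcp_pos: [554.3, 24.1, 20.2]
tool_rot: [-0.0, 0.292, 0.957, 0.0]
ft_force: [-0.2, 0.5, -1.2]
width: 0.869
grip_force: 0.7
```

```bash
cat > swing.py <<'E'
from plan import *
import sys
s=robot.state(); a0=np.degrees(toolang()-YAW); t0=w2d(s["tcp_pos"]); print(t0,a0,s["tcp_pos"][2],s["ft_force"].round(1),s["time"])
ext=lambda h: np.interp(h,[.3,.35,.6,.87,1],[7.8,7.5,4.2,-1,-5])
N=24; ph=np.linspace(70,0,N+1); pos=t0; a=a0; z=s["tcp_pos"][2]
for k,d in enumerate(ph[1:]):
    f=fingers(np.deg2rad(d),Y=35,cx=-18+7*(1-d/70))
    h=np.round(f["hand"],2); tz=20+ext(h)
    al=np.deg2rad(a); ty=np.array([np.cos(al),np.sin(al)]); tx=np.array([-ty[1],ty[0]])
    v=f["tcp"]-pos; row=np.round([v@tx/10,v@ty/10,(z-tz)/10],2); w=round(a-d,1)
    print([float(h),row.tolist(),[0,0,w]],"r",round(f["r"],1),"th",round(f["theta"]))
    pos=pos+10*(row[0]*tx+row[1]*ty); a-=w; z-=10*row[2]
E
python3 swing.py
```

```text
[ 5.38552629 -7.51166122] 69.97802012469131 20.159914837779397 [-0.2  0.5 -1.2] 7.6833
[0.75, [0.28, 0.59, -0.12], [0, 0, np.float64(2.9)]] r -26.1 th 75
[0.66, [0.18, 0.4, -0.17], [0, 0, np.float64(2.9)]] r -16.9 th 75
[0.58, [0.17, 0.31, -0.14], [0, 0, np.float64(2.9)]] r -9.6 th 75
[0.53, [0.16, 0.24, -0.07], [0, 0, np.float64(2.9)]] r -3.5 th 74
[0.48, [0.14, 0.2, -0.06], [0, 0, np.float64(3.0)]] r 1.6 th 74
[0.44, [0.13, 0.16, -0.06], [0, 0, np.float64(2.9)]] r 6.0 th 74
[0.41, [0.12, 0.14, -0.03], [0, 0, np.float64(2.9)]] r 9.8 th 73
[0.39, [0.11, 0.11, -0.03], [0, 0, np.float64(2.9)]] r 13.2 th 73
[0.37, [0.11, 0.1, -0.03], [0, 0, np.float64(2.9)]] r 16.2 th 73
[0.35, [0.1, 0.08, -0.02], [0, 0, np.float64(2.9)]] r 18.9 th 72
[0.34, [0.1, 0.07, -0.01], [0, 0, np.float64(3.0)]] r 21.4 th 72
[0.33, [0.09, 0.07, -0.01], [0, 0, np.float64(2.9)]] r 23.7 th 72
[0.32, [0.1, 0.05, -0.0], [0, 0, np.float64(2.9)]] r 25.9 th 71
[0.32, [0.09, 0.05, -0.0], [0, 0, np.float64(2.9)]] r 27.9 th 71
[0.31, [0.08, 0.05, -0.01], [0, 0, np.float64(2.9)]] r 29.9 th 71
[0.31, [0.09, 0.04, 0.0], [0, 0, np.float64(2.9)]] r 31.7 th 70
[0.31, [0.09, 0.04, 0.0], [0, 0, np.float64(3.0)]] r 33.6 th 70
[0.31, [0.09, 0.04, 0.0], [0, 0, np.float64(2.9)]] r 35.3 th 71
[0.31, [0.09, 0.03, 0.0], [0, 0, np.float64(2.9)]] r 37.1 th 72
[0.32, [0.1, 0.03, 0.01], [0, 0, np.float64(2.9)]] r 38.8 th 73
[0.32, [0.1, 0.03, -0.0], [0, 0, np.float64(2.9)]] r 40.6 th 74
[0.33, [0.1, 0.03, 0.0], [0, 0, np.float64(2.9)]] r 42.4 th 75
[0.34, [0.1, 0.02, 0.01], [0, 0, np.float64(3.0)]] r 44.2 th 77
[0.35, [0.11, 0.02, 0.01], [0, 0, np.float64(2.9)]] r 46.0 th 78
```

Request:
send_rows --increments '[[0.81, [0.14, 0.3, -0.06], [0, 0, 1.5]], [0.75, [0.14, 0.3, -0.06], [0, 0, 1.4]], [0.7, [0.09, 0.2, -0.09], [0, 0, 1.5]], [0.66, [0.09, 0.2, -0.08], [0, 0, 1.4]], [0.62, [0.09, 0.16, -0.07], [0, 0, 1.5]], [0.58, [0.08, 0.15, -0.07], [0, 0, 1.4]], [0.55, [0.08, 0.12, -0.04], [0, 0, 1.5]], [0.53, [0.08, 0.12, -0.03], [0, 0, 1.4]], [0.48, [0.14, 0.2, -0.06], [0, 0, 3.0]], [0.44, [0.13, 0.16, -0.06], [0, 0, 2.9]], [0.44, [0, 0, 0], [0, 0, 0]]]'

```text
time: 8.6
tcp_pos: [558.1, 45.3, 26.4]
tool_rot: [-0.0, 0.434, 0.901, 0.0]
ft_force: [-1.2, -0.7, -1.2]
width: 0.439
grip_force: 0.8
```

```bash
python3 - <<'E'
from plan import *
s=robot.state(); a=toolang()-YAW; f=fingers(a,Y=35,cx=-15.5); print(s["time"],w2d(s["tcp_pos"]),s["width"],np.degrees(a),f,delta(f["tcp"],a,26.4),s["ft_force"].round(1))
im=robot.grab_frame("wrist")[60:400,:,::-1]; cv2.imwrite("pics/w4.png",im)
E
```

```text
8.6 [ 3.95834412 13.9338417 ] 0.43896023618955177 52.420201312904126 {'tcp': array([ 4.32847309, 14.81598773]), 'D': np.float64(50.9372671132173), 'hand': np.float64(0.428673730743733), 'o': array([19.86092118, 35.        ]), 'p': array([-11.20397501,  -5.36802455]), 'r': np.float64(7.086158254660822), 'theta': np.float64(73.62738305358688)} (array([ 0.02,  0.09, -0.  ]), np.float64(0.0)) [-1.2 -0.7 -1.2]
```

View pics/w4.png

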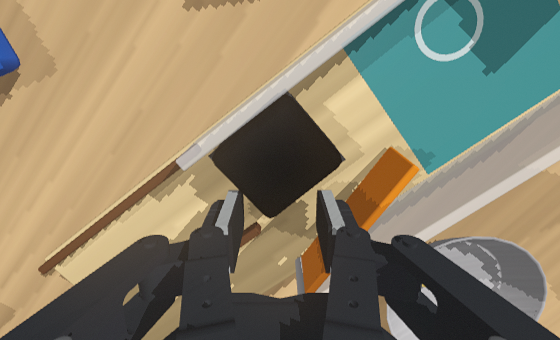

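The case is square and moving along the left wall. The flap is held by the opener and clear of the case, so I'll continue the swing.

Request:
send_rows --increments '[[0.41, [0.13, 0.2, -0.03], [0, 0, 2.9]], [0.39, [0.12, 0.12, -0.03], [0, 0, 2.9]], [0.37, [0.11, 0.1, -0.03], [0, 0, 2.9]], [0.35, [0.1, 0.08, -0.02], [0, 0, 2.9]], [0.34, [0.1, 0.07, -0.01], [0, 0, 3.0]], [0.33, [0.09, 0.07, -0.01], [0, 0, 2.9]], [0.32, [0.1, 0.05, 0], [0, 0, 2.9]], [0.32, [0.09, 0.05, 0], [0, 0, 2.9]], [0.31, [0.08, 0.05, -0.01], [0, 0, 2.9]], [0.31, [0.09, 0.04, 0], [0, 0, 2.9]], [0.31, [0.09, 0.04, 0], [0, 0, 3.0]], [0.31, [0.09, 0.04, 0], [0, 0, 2.9]]]'

```text
time: 9.65
tcp_pos: [561.2, 60.0, 27.7]
tool_rot: [-0.001, 0.685, 0.728, 0.0]
ft_force: [-1.0, 1.2, -0.0]
width: 0.308
grip_force: 0.9
```

Request:
send_rows --increments '[[0.31, [0.09, 0.03, 0], [0, 0, 2.9]], [0.32, [0.1, 0.03, 0.01], [0, 0, 2.9]], [0.32, [0.1, 0.03, 0], [0, 0, 2.9]], [0.33, [0.1, 0.03, 0], [0, 0, 2.9]], [0.34, [0.1, 0.02, 0.01], [0, 0, 3.0]], [0.35, [0.11, 0.02, 0.01], [0, 0, 2.9]], [0.35, [0, 0, 0], [0, 0, 0]]]'

```text
time: 10.23
tcp_pos: [563.6, 65.9, 27.6]
tool_rot: [-0.0, 0.788, 0.616, 0.0]
ft_force: [-0.8, 0.8, -0.3]
width: 0.348
grip_force: 0.7
```

```bash
python3 - <<'E'
from plan import *
s=robot.state(); a=toolang()-YAW; f=fingers(0,Y=35,cx=-11); print(s["time"],s["tcp_pos"][2],w2d(s["tcp_pos"]),s["width"],np.degrees(a),f,delta(f["tcp"],0,27.5),delta(fingers(0,r=96,cx=-11)["tcp"],0,27.5),s["ft_force"].round(1))
im=robot.grab_frame("wrist")[60:400,:,::-1]; cv2.imwrite("pics/w5.png",im)
E
```

```text
10.2333 27.57160663605705 [ 4.33934292 35.22846461] 0.3483857204284754 -0.026625032754585144 {'tcp': array([ 3.75, 35.  ]), 'D': np.float64(44.0), 'hand': np.float64(0.34705882352941175), 'o': array([25.75, 35.  ]), 'p': array([-18.25,  35.  ]), 'r': np.float64(46.0), 'theta': np.float64(77.7352262721076)} (array([-0.02, -0.06,  0.01]), np.float64(-0.0)) (array([ 4.98, -0.06,  0.01]), np.float64(-0.0)) [-0.8  0.8 -0.3]
```

View pics/w5.png

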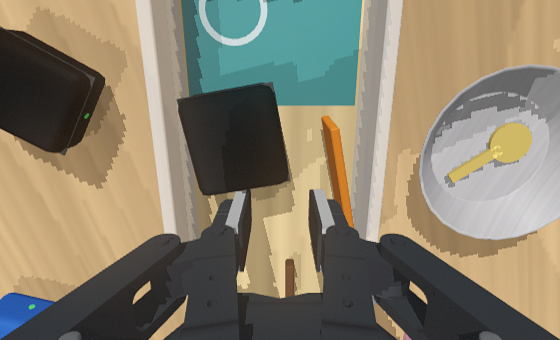

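The case is about 9° turned but clear of everything. The flap is held at about 80°. Next is the straight push, biased slightly left to straighten the case.

Request:
send_rows --increments '[[0.35, [0.2, -0.1, 0], [0, 0, 0]], [0.35, [0.4, -0.1, 0], [0, 0, 0]], [0.35, [0.4, 0, 0], [0, 0, 0]], [0.35, [0.4, 0, 0], [0, 0, 0]], [0.35, [0.4, 0, 0], [0, 0, 0]], [0.35, [0.4, 0, 0], [0, 0, 0]], [0.35, [0.4, 0, 0], [0, 0, 0]], [0.35, [0.4, 0, 0], [0, 0, 0]], [0.35, [0.4, 0, 0], [0, 0, 0]], [0.35, [0.4, 0, 0], [0, 0, 0]], [0.35, [0.2, 0, 0], [0, 0, 0]], [0.35, [0, 0, 0], [0, 0, 0]]]'

```text
time: 11.28
tcp_pos: [571.5, 105.4, 27.6]
tool_rot: [-0.0, 0.788, 0.616, 0.0]
ft_force: [-0.8, 0.1, 1.1]
width: 0.349
grip_force: 0.4
```

```bash
python3 - <<'E'
from plan import *
s=robot.state(); a=toolang()-YAW; print(s["time"],s["tcp_pos"][2],w2d(s["tcp_pos"]),s["width"],np.degrees(a),delta(fingers(0,r=98,cx=-11)["tcp"],0,27.5),s["ft_force"].round(1))
im=robot.grab_frame("wrist")[:,:,::-1].copy()
for y in (87,):
    P=[proj("wrist",[*d2w((x,y)),8])[::-1] for x in (-42,42)]; print(P)
cv2.imwrite("pics/w6.png",im[40:400])
E
```

```text
11.2833 27.648723229698106 [ 2.52203259 75.52229263] 0.3490663547189415 -0.018773190823908513 (array([1.15, 0.12, 0.01]), np.float64(-0.0)) [-0.8  0.1  1.1]
[[np.float64(198.13212034799437), np.float64(238.32810413681324)], [np.float64(351.4828990751272), np.float64(238.10242250329034)]]
```

View pics/w6.png

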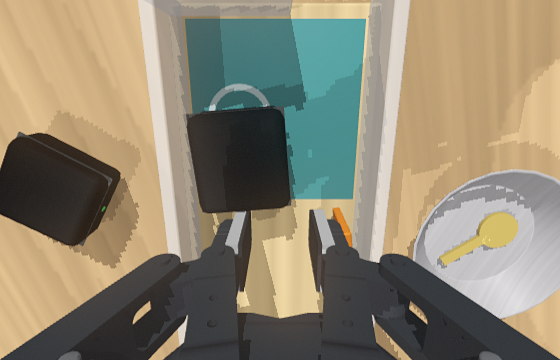

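The case is square again, with its rear about at the plate's edge (row 199 in the crop). I'll push another 11 mm, back off a little, then look before lifting.

Request:
send_rows --increments '[[0.35, [0.3, 0, 0], [0, 0, 0]], [0.35, [0.3, 0, 0], [0, 0, 0]], [0.35, [0.3, 0, 0], [0, 0, 0]], [0.35, [0.2, 0, 0], [0, 0, 0]], [0.35, [0.05, 0, 0], [0, 0, 0]], [0.35, [0, 0, 0], [0, 0, 0]], [0.35, [-0.2, 0, 0], [0, 0, 0]], [0.35, [-0.2, 0, 0], [0, 0, 0]], [0.35, [0, 0, 0], [0, 0, 0]]]'

```text
time: 12.08
tcp_pos: [572.9, 111.7, 27.6]
tool_rot: [-0.0, 0.788, 0.616, 0.0]
ft_force: [-0.3, 0.9, 0.4]
width: 0.346
grip_force: 0.4
```

```bash
python3 - <<'E'
from plan import *
s=robot.state(); print(s["time"],s["tcp_pos"][2],w2d(s["tcp_pos"]),s["width"],s["ft_force"].round(1))
im=robot.grab_frame("wrist")[:,:,::-1].copy()
m=(im.max(2)<50).astype(np.uint8); m[:60]=0; m[232:]=0; m[:,:180]=0; m[:,310:]=0
k,lab,st,ce=cv2.connectedComponentsWithStats(m); i=1+np.argmax(st[1:,4]); print(st[i])
c=cv2.findContours((lab==i).astype(np.uint8),cv2.RETR_EXTERNAL,cv2.CHAIN_APPROX_NONE)[0][0][:,0]
W=np.array([w2d(ray("wrist",(r,x),32)) for x,r in c],np.float32); print(cv2.minAreaRect(W),W.min(0),W.max(0))
P=[proj("wrist",[*d2w((x,87)),8])[::-1] for x in (-42,42)]; print(P)
cv2.imwrite("pics/w7.png",im[40:400])
E
```

```text
12.0833 27.559090945603845 [ 2.36692345 81.9750339 ] 0.34630850295729415 [-0.3  0.9  0.4]
[ 199  138   92   94 6922]
((-11.956977844238281, 127.05014038085938), (37.22418975830078, 41.92662811279297), 2.6419167518615723) [-31.469858 106.94961 ] [  7.2245913 148.56512  ]
[[np.float64(199.26565715223853), np.float64(249.5270764965476)], [np.float64(350.94533090577625), np.float64(249.2336561601051)]]
```

View pics/w7.png

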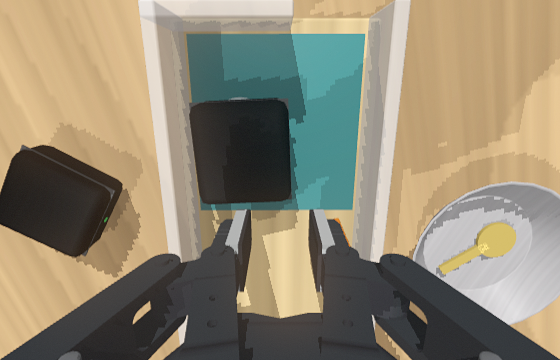

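The case lies wholly on the plate, its rear beyond the plate edge at row 209, and the flap still rests on the opener. I'll lift straight up.

Request:
send_rows --increments '[[0.35, [0, 0, -0.5], [0, 0, 0]], [0.35, [0, 0, -1.0], [0, 0, 0]], [0.35, [0, 0, -2.0], [0, 0, 0]], [0.35, [0, 0, -3.0], [0, 0, 0]], [0.35, [0, 0, -3.0], [0, 0, 0]], [0.35, [0, 0, -3.0], [0, 0, 0]], [0.35, [0, 0, -3.0], [0, 0, 0]], [0.35, [0, 0, -2.0], [0, 0, 0]], [0.35, [-3.0, 0, 0], [0, 0, 0]], [0.35, [-3.0, 0, 0], [0, 0, 0]], [0.35, [-3.0, 0, 0], [0, 0, 0]], [0.35, [-3.0, 0, 0], [0, 0, 0]]]'

```text
time: 13.13
tcp_pos: [544.5, -5.7, 204.4]
tool_rot: [0.001, 0.787, 0.616, 0.001]
ft_force: [0.7, -0.2, -0.0]
width: 0.35
grip_force: 0.0
```

Request:
send_rows --increments '[[0.35, [-3.0, 0, 0], [0, 0, 0]], [0.35, [-3.0, 0, 0], [0, 0, 0]], [0.35, [-3.0, 0, 0], [0, 0, 0]], [0.35, [-3.0, 0, 0], [0, 0, 0]], [0.35, [-3.0, 0, 0], [0, 0, 0]], [0.35, [0, 0, 0], [0, 0, 0]], [0.35, [0, 0, 0], [0, 0, 0]]]'

```text
time: 13.72
tcp_pos: [508.2, -151.8, 203.9]
tool_rot: [0.001, 0.789, 0.615, 0.001]
ft_force: [0.4, 0.6, -0.4]
width: 0.351
grip_force: 0.0
```

```bash
python3 - <<'E'
from plan import *
print(robot.state()["time"])
im=robot.grab_frame("top")[150:285,140:350,::-1].copy(); sc=robot.grab_frame("scene")[160:310,180:420,::-1].copy()
a=cv2.resize(im,None,fx=2,fy=2,interpolation=cv2.INTER_CUBIC); b=cv2.resize(sc,None,fx=1.5,fy=1.8,interpolation=cv2.INTER_CUBIC)
H=max(a.shape[0],b.shape[0]); pad=lambda x:cv2.copyMakeBorder(x,0,H-x.shape[0],0,0,cv2.BORDER_CONSTANT)
cv2.imwrite("pics/end.png",np.hstack([pad(a),pad(b)]))
E
```

```text
13.7167
```

View pics/end.png

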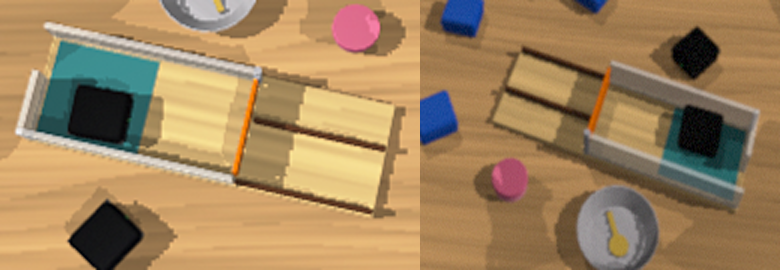

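Both views show the case wholly on the glass, at (100,113) in the top crop. The flap is shut, the spare case, tin and dish have not moved, and the arm is clear. Handing in.

```bash
python3 -c "
from rig import robot
print(robot.finish_job())"
```

```text
the job is handed in; nothing more can be done
None
```

The earbud case lies wholly on the glass plate and the flap has shut behind it; the bystanders were left alone, and the job was handed in at about 14 s of the 37 s limit.

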